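# Move the supply case to its work place and hold the transformer module over it

### The arm

A 6-joint arm with a two-finger parallel gripper is mounted at the origin on the work surface. World frame = base frame: x ahead of the robot, y to its left, z up, the work surface at z = 0. Lengths are in m, angles in rad, forces in N, time in s.
With the tool pointing down it reaches from about 0.35 to 0.975 m from the base axis. Payload 4.9 kg.
Tool frame: the origin (TCP) lies at the very end of the fingers, on their centre line; the grasp point (between the pads) lies 19 mm behind it; z points along the fingers, y is the direction in which the jaws open and shut (so a half turn about z gives the same grasp; the last joint's range is limited). The gripper opens to 85 mm and grips with 20 to 120 N. Pads are 22 mm wide; open, the fingers measure 114 mm over their backs; the gripper's body (76 mm by 85 mm) begins 54 mm behind the grasp point. The pads swing forward as they close: fully open they stand 13 mm farther back than shut.
Start: joints at [1.069, 0.053, 1.613, -0, 1.476, -0.119], TCP at [0.233, 0.58, 0.231] pointing down, gripper open.
Joint ranges: [-3.01, 3.01], [-1.01, 2.22], [0.06, 2.58], [-1.02, 4.17], [0.09, 2.62], [-3.14, 3.14]. Speed limits (rad/s): [2.57, 2.57, 3.14, 3.14, 3.14, 3.14].

### API

Orientations are given as a unit quaternion [w, x, y, z].
In Python, from plant import monitor, eyes, manip gives the robot as it stands.
- The arm moves only by the tool step_arm, never from a script. Its argument "motion" is a list of rows, each a list of 7 numbers: the shift along the world's x, y, z scaled (see below), then the turn, a rotation vector about the world's x, y, z scaled (see below), then the closure in counts, from 0 (fully open) to 255 (shut). In form: [[x, y, z, ax, ay, az, grip], ...]. A call has 1 to 10 rows; each row is the pose to reach, as a shift and turn from the pose commanded when the call began; what a row does not reach only later rows make up. The controller multiplies each number of a shift by 0.5 m and each number of a turn by 1.5 rad. A row lasts 1/10 s, in which the tool goes at most 50 mm and 8.59 degrees, less where a joint would pass 70% of its speed; a pose out of reach is approached as far as the arm can. A call with a number of a shift or a turn outside -1 to 1 is refused whole. A call with a gripper value outside its range is refused whole. The fingers move at their own pace and stop on an object; the grip force is fixed at half the most. Time passes only in rows, so rows that repeat a pose let the fingers close. It gives the time, the measured TCP pose, the force and the opening at its end, in the units of the state.
- monitor.state(): the state, without advancing time (a new reading comes with each control period).
- eyes.grab_frame(name): name is "side" or "top"; returns a dict with "pixels" (480x640x3 uint8, red, green, blue), "mtx" (3x3 intrinsics, pixels), "dist" ([k1, k2, p1, p2, k3] as OpenCV has them; the pictures are not rectified), "rvec" (rotation vector, rad) and "tvec" (3), from world to camera coordinates, as OpenCV has them. Camera axes: x right, y down, z forward; pixel columns grow to the right and rows downward; lengths in m; the calibration is good to about 2 mm. A picture is of the moment at which its call begins. There is no depth.
- manip.job_done(): hands the job in, once; it reports no verdict.
Trained networks look in the newest picture that a camera, given by its name, has taken for a name from the list of things; names that differ only in an ending like _2 or _b are one class to them, and where a whole thing is asked for, a point or a joint stands for the part that bears it (a point fixed in the world has none). Each returns a list of dicts, best first, with "p" (0 to 1); they miss things now and then, are a little off and sometimes report something else, mostly with a low value. They report only what shows in the picture. A call takes as long as a camera call. They do not tell look-alikes from the thing itself.
- eyes.look_for(name, camera): "box" ([centre column, centre row, width, height] in pixels, round what is visible of it).
- eyes.pinpoint(name, camera): "uv" ([column, row] in pixels: a listed point, or the origin of a listed thing).
The state is a dict: "time": time; "joint_pos": joint angles; "joint_vel": joint speeds; "joint_efforts": joint torques, N m; "tool_pos": TCP position; "tool_rot": TCP orientation; "contact_force": force on the tool from outside, world axes, zero at the start; "ft_torque": the same for the moment, N m; "gripper_width": opening from 0.0 (shut) to 1.0 (fully open).
Only numpy, scipy, OpenCV 4.12 (cv2) and the standard library are available. Lean on these libraries where they do the work, as an engineer would, in place of code of your own. Each camera call takes 0.05 s, during which the arm holds its last target.

### The job

First slide the open power-supply case sideways along the table, without lifting it, from the white outline into the green one, so that it sits squarely inside the green tape. Then pick up the transformer module by the yellow band at its balance point and hold it level, centred and lengthwise over the case, clear above it by a few centimetres, with the transformer over the end of the case that has the red stripe. Finish while still holding it there, ready to be lowered in; leave the other things on the table alone.

Things in the scene. Friction and masses are not known exactly. Their poses are not given: they have to be found in the camera images.
- case_middle (a point): Centre, 22.5 mm above the underside, of a loose grey open case on the white outline: 252 long (x) x 104 wide (y) x 45 mm high, walls and floor 6 mm, 0.6 to 1.0 kg. The -x end (nearer the robot) has a red stripe along its top edge. A black upright handle stands on the middle of each long wall (case_lug_left, case_lug_right).
- case_lug_left (a point): Grip point on the case's left (+y) black handle, an upright block 60 long (case x) x 12 thick (case y), its top 75 mm above the table. The point is on its mid-plane, 50 mm to +y of the case's centre, 58 mm above the underside. Axes as the case's. Pinch it across its 12 mm, or push, to slide the case.
- case_lug_right (a point): The same on the case's right (-y) side: an identical black handle, 50 mm to the -y side of the case's centre, grip point 58 mm above the case's underside. Axes as the case's.
- mark_start_mid (a point): Centre, on the table, of the white taped outline on which the case begins; flat marking only. x along its length.
- mark_work_mid (a point): Centre, on the table, of the green taped outline where the case must go; flat marking only, tape 12 mm wide round a clear opening of 268 (x) x 120 mm (y): 8 mm free all round the case. To the left or right of the white one, 14 to 27 cm away, turned up to 0.24 rad from it.
- module_balance (a point): Loose transformer module, 0.4 to 0.8 kg, heavy at its -x end: balance point lengthwise, at the 20 mm yellow band on its upright rib, on the rib's mid-plane, 30 mm above the underside. Rib 12 mm thick (y), top at 44 mm, 122 mm long (x); the transformer begins 30 mm to -x of this point. z is up. Pinch the rib here across its 12 mm, from above.
- module_middle (a point): Middle of the same module: base plate 220 (x) x 60 (y) x 4 mm, this point 22 mm above its underside, 33 mm to +x of module_balance and 8 mm lower, same axes. At the -x end a dark steel and copper transformer, 42 mm high; at the +x end two blue cylinders, 36 mm high. Lies flat on the table, -x end roughly towards the robot.
There are look-alikes about, which are no part of the job. Leave any turquoise look-alike of the part that bears module_balance alone.

How it is judged:
By the outcome, as a careful person would: the job done as asked, in the order asked, and still so for the second after the job is handed in, while the arm keeps its last pose, push and grip.
It also fails if it takes over 53 s, if anything falls off the work surface, if the arm or the gripper's body presses on something with over 40 N, if the wrist force passes 120 N, or if a joint passes its speed limit or range.

## Working session

There is one attempt and no reset: what is moved stays moved. The work goes in short steps, Python scripts to look and compute and a tool call to move; the robot and the scene stay as the last step left them, time stands still between calls to the robot, and variables do not carry over. Pictures are saved under pics/ and viewed, and the job is handed in when it is done.

Besides the shell and the picture viewer there is one more tool, called after ">>>" by a JSON object that holds its "api" and its "payload". step_arm: Moves the arm, as the interface text tells. Its arguments: {"type":"object","properties":{"motion":{"type":"array","items":{"type":"array","items":{"type":"number"}}}},"required":["motion"]}

```bash
mkdir -p pics; ls; cat > h.py <<'E'
import numpy as np, cv2, json
from plant import monitor, eyes, manip
def cam(f):
    return f["mtx"],np.array(f["dist"],float),np.array(f["rvec"],float),np.array(f["tvec"],float)
def ray(f,uv):
    m,d,r,t=cam(f); m=np.array(m,float)
    n=cv2.undistortPoints(np.array([[uv]],float),m,d)[0,0]
    R=cv2.Rodrigues(r)[0]; c=-R.T@t.ravel(); v=R.T@np.array([n[0],n[1],1.]); return c,v
def atz(f,uv,z):
    c,v=ray(f,uv); return c+v*(z-c[2])/v[2]
def proj(f,p):
    m,d,r,t=cam(f); return cv2.projectPoints(np.array(p,float).reshape(-1,3),r,t,np.array(m,float),d)[0].reshape(-1,2)
def save(f,n): cv2.imwrite("pics/"+n,cv2.cvtColor(f["pixels"],cv2.COLOR_RGB2BGR))
E
python3 - <<'E'
from h import *
s=monitor.state();print(s)
Z=dict(case_middle=.0225,case_lug_left=.058,case_lug_right=.058,mark_start_mid=0,mark_work_mid=0,module_balance=.03,module_middle=.022)
for c in("top","side"):
    f=eyes.grab_frame(c);save(f,c+"0.png");print(c,ray(f,(320,240)))
    for n,z in Z.items():
        for d in eyes.pinpoint(n,c)[:3]:print(n,np.round(d["uv"],1),round(d["p"],2),np.round(atz(f,d["uv"],z),4))
E
```

```text
pics
{'time': 0.0, 'joint_pos': array([ 1.06901225e+00,  5.33794941e-02,  1.61433042e+00, -2.20682033e-05,
        1.47599232e+00, -1.19020404e-01]), 'joint_vel': array([ 0.00084473, -0.00059201, -0.00130675, -0.00047516, -0.00148475,
       -0.00200913]), 'joint_efforts': array([ 4.18096288e-04, -3.93678939e+01, -3.70179641e+01, -5.15756653e-06,
        6.87493608e-03, -1.58218927e-05]), 'tool_pos': array([0.23313684, 0.57920267, 0.23002723]), 'tool_rot': array([-3.11718783e-04,  1.90214541e-01,  9.81741980e-01, -1.00773880e-03]), 'contact_force': array([ 0.46197079, -0.31113431, -0.53652652]), 'ft_torque': array([0.02402373, 0.01256915, 0.02816078]), 'gripper_width': 1.0008920687727298}
top (array([0.25612809, 0.01043991, 1.02083354]), array([ 1.81124281e-01, -9.35936884e-04, -9.83460534e-01]))
case_middle [217.2 191.7] 0.57 [0.546  0.2266 0.0225]
case_lug_left [186.8 194.1] 0.77 [0.5313 0.2813 0.058 ]
case_lug_right [233.3 186.2] 0.75 [0.547  0.1862 0.058 ]
case_lug_right [452.2 203.2] 0.21 [ 0.5075 -0.2607  0.058 ]
module_balance [474.6 315.8] 0.93 [ 0.2805 -0.301   0.03  ]
module_balance [452.8 203.1] 0.65 [ 0.515  -0.2699  0.03  ]
module_middle [440.5 194.2] 0.73 [ 0.5367 -0.247   0.022 ]
module_middle [464.4 326.4] 0.6 [ 0.2598 -0.2813  0.022 ]
side (array([ 0.24608623, -0.63053499,  0.79089804]), array([ 0.19752188,  0.64994359, -0.73417528]))
case_middle [332.9 184. ] 0.71 [0.5428 0.2418 0.0225]
case_lug_left [326.3 166.1] 0.64 [0.5333 0.2781 0.058 ]
module_balance [391.6 347.2] 0.86 [ 0.5094 -0.2639  0.03  ]
module_balance [276.8 394.4] 0.85 [ 0.2753 -0.2997  0.03  ]
module_balance [341.2 186.4] 0.68 [0.5587 0.2182 0.03  ]
module_middle [400.2 339.4] 0.63 [ 0.5352 -0.2483  0.022 ]
module_middle [264.5 386. ] 0.6 [ 0.257  -0.2752  0.022 ]
```

View pics/top0.png

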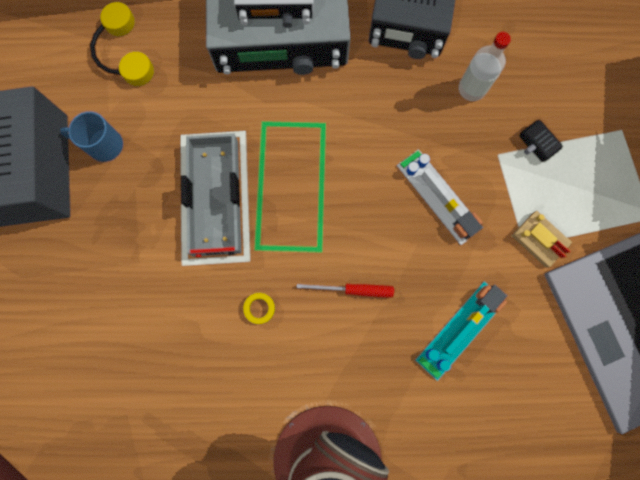

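View pics/side0.png

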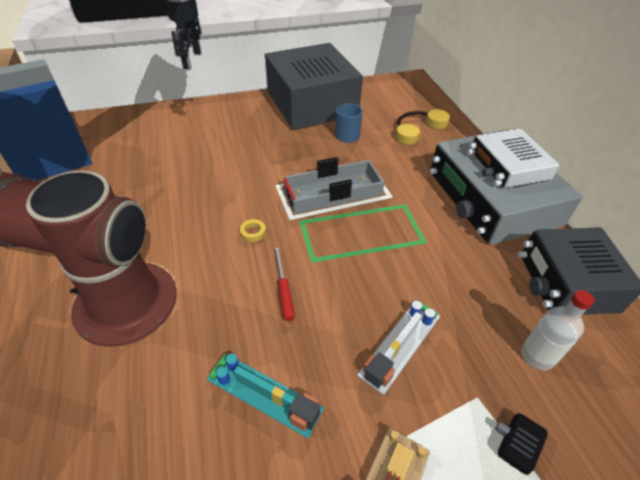

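The top view shows the case at (215,197) on the white outline and the green outline at (291,187). There are two module candidates: a grey/white one at (452,203) and a turquoise one at (475,316). The task excludes the turquoise one, so the grey one is the target. I'll confirm that in an enlarged crop and measure.

```bash
cat >> h.py <<'E'
def greenfit(f):
    h=cv2.cvtColor(f["pixels"],cv2.COLOR_RGB2HSV)
    m=cv2.inRange(h,(50,120,70),(75,255,255))
    n,l,st,_=cv2.connectedComponentsWithStats(m)
    i=max(range(1,n),key=lambda i:st[i,2]*st[i,3])
    P=[atz(f,(u,v),0)[:2] for v,u in np.argwhere(l==i)]
    P=np.array(P,np.float32); r=cv2.minAreaRect(P)
    # robust: fit with tape loop centred model
    from scipy.optimize import least_squares
    def res(q):
        c,s=np.cos(q[2]),np.sin(q[2]); d=P-q[:2]; x=d[:,0]*c+d[:,1]*s; y=-d[:,0]*s+d[:,1]*c
        return np.minimum(abs(abs(x)-.14),abs(abs(y)-.066))
    a=np.deg2rad(r[2]); 
    a=(a+np.pi/4)%(np.pi/2)-np.pi/4
    o=least_squares(res,[*P.mean(0),a],loss='soft_l1',f_scale=.004)
    return o.x,r,len(P)
E
python3 - <<'E'
from h import *
for c in("top","side"):
    f=eyes.grab_frame(c); print(c,*greenfit(f)); np.save(c+".npy",f,allow_pickle=True)
    I=cv2.cvtColor(f["pixels"],cv2.COLOR_RGB2BGR)
    if c=="top":
        A=cv2.resize(I[115:275,165:345],None,fx=4,fy=4,interpolation=2)[:600]; B=cv2.resize(I[140:255,385:495],None,fx=5,fy=5,interpolation=2)
    else:
        A=cv2.resize(I[145:265,265:435],None,fx=4.5,fy=4.5,interpolation=2); B=cv2.resize(I[290:400,345:450],None,fx=5,fy=5,interpolation=2)
    cv2.imwrite(f"pics/{c}A.png",A);cv2.imwrite(f"pics/{c}B.png",B)
E
```

```text
top [ 0.56707419  0.07214633 -0.03694654] ((0.5672684907913208, 0.07204265892505646), (0.14291293919086456, 0.290484219789505), 87.82075500488281) 1750
side [ 0.56746358  0.07310408 -0.03580728] ((0.5673648715019226, 0.07321106642484665), (0.13923996686935425, 0.2862798571586609), 87.89617919921875) 614
```

View pics/topA.png

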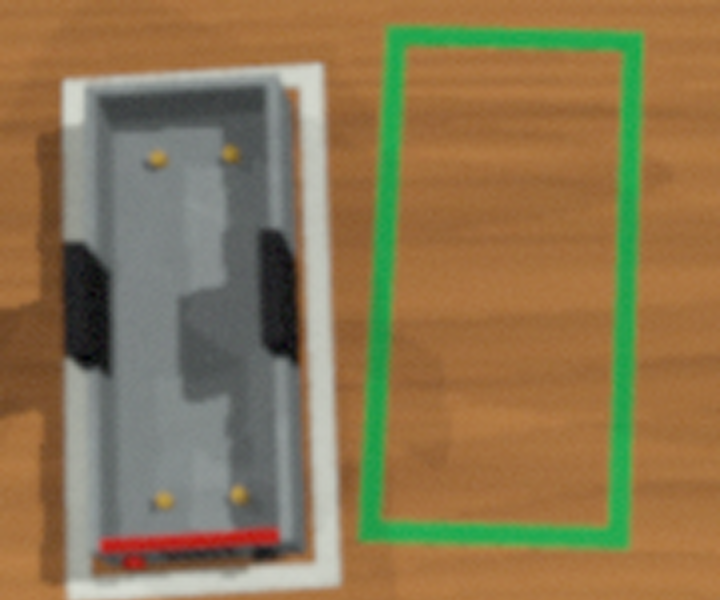

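View pics/topB.png

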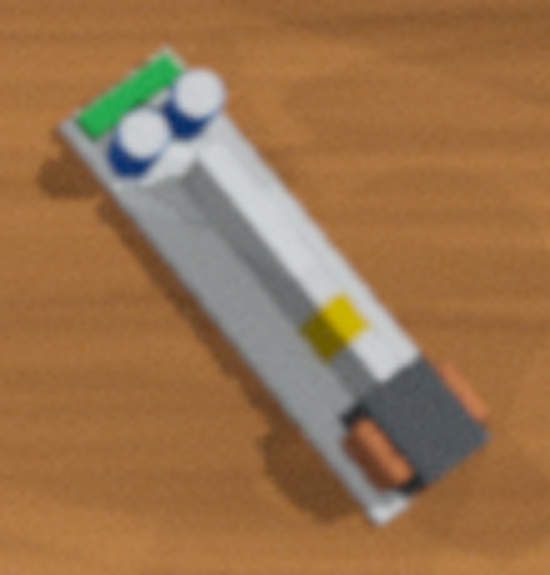

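View pics/sideA.png

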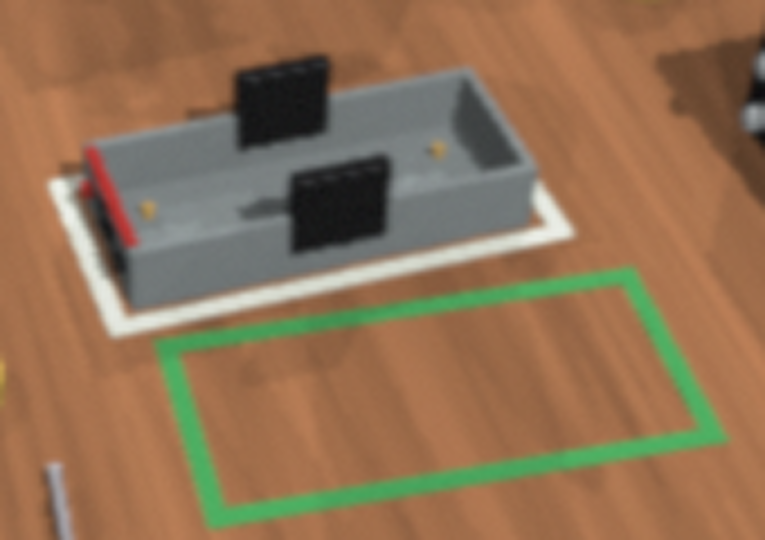

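View pics/sideB.png

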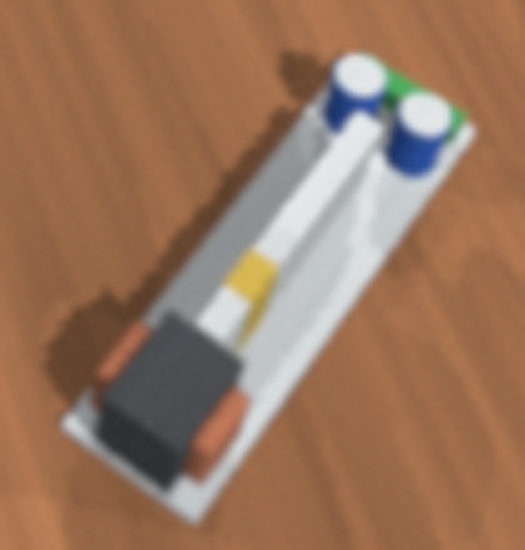

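```bash
cat >> h.py <<'E'
def box(cx,cy,z0,lx,ly,lz,edges="all"):
    x0,x1,y0,y1,z1=cx-lx/2,cx+lx/2,cy-ly/2,cy+ly/2,z0+lz
    t=[(x0,y0,z1),(x1,y0,z1),(x1,y1,z1),(x0,y1,z1)]; b=[(p[0],p[1],z0) for p in t]
    E=[(t[i],t[(i+1)%4]) for i in range(4)]
    if edges=="all": E+=[(b[i],b[(i+1)%4]) for i in range(4)]+[(t[i],b[i]) for i in range(4)]
    return E
CASE=box(0,0,0,.252,.104,.045,"top")+box(0,0,.006,.240,.092,.039,"top")+box(0,.05,.045,.06,.012,.03,"top")+box(0,-.05,.045,.06,.012,.03,"top")
# visible bottoms: near(-y) side bottom edge and -x end
CASE+=[((-.126,-.052,0),(.126,-.052,0))]
MOD=box(.033,0,0,.22,.06,.004,"top")+box(.020,0,.004,.102,.012,.040,"top")   # origin: balance x,y
def tf(E,q):
    c,s=np.cos(q[2]),np.sin(q[2]); A=np.array(E); o=A.copy()
    o[...,0]=q[0]+c*A[...,0]-s*A[...,1]; o[...,1]=q[1]+s*A[...,0]+c*A[...,1]
    if len(q)>3:o[...,2]+=q[3]
    return o
def fit(frames,E,q0,span=(.03,.03,.15),zoff=0):
    from scipy.optimize import minimize
    G=[]
    for f in frames:
        g=cv2.GaussianBlur(f["pixels"],(0,0),1.0).astype(np.float32)
        m=np.sqrt(sum(cv2.Sobel(g[...,k],cv2.CV_32F,1,0)**2+cv2.Sobel(g[...,k],cv2.CV_32F,0,1)**2 for k in range(3)))
        G.append(np.minimum(m,np.percentile(m,97)))
    def cost(q,sig):
        A=tf(E,[*q,zoff]); t=np.linspace(0,1,40)[None,:,None]; P=(A[:,:1]*(1-t)+A[:,1:]*t)
        w=np.linalg.norm(A[:,1]-A[:,0],axis=1); s=0
        for f,g in zip(frames,sig):
            uv=proj(f,P.reshape(-1,3)).astype(np.float32)
            v=cv2.remap(g,uv[:,0].reshape(1,-1),uv[:,1].reshape(1,-1),cv2.INTER_LINEAR).reshape(len(E),-1).mean(1); s+=(v*w).sum()/w.sum()
        return -s
    q=np.array(q0,float)
    for sg,sp in((4,1),(2,.4),(.7,.15)):
        S=[cv2.GaussianBlur(g,(0,0),sg) for g in G]
        best=None
        for k in range(6):
            rng=np.random.RandomState(k); x0=q+np.array(span)*sp*(rng.rand(3)-.5)*(k>0)
            sim=np.vstack([x0]+[x0+np.array(span)*sp*.4*np.eye(3)[i] for i in range(3)])
            r=minimize(cost,x0,args=(S,),method="Nelder-Mead",options=dict(initial_simplex=sim,xatol=1e-5,fatol=1e-4))
            if best is None or r.fun<best.fun:best=r
        q=best.x
    return q,best.fun
def overlay(f,E,q,name,crop,fx=4):
    I=cv2.cvtColor(f["pixels"],cv2.COLOR_RGB2BGR); x0,y0,x1,y1=crop
    I=cv2.resize(I[y0:y1,x0:x1],None,fx=fx,fy=fx,interpolation=2)
    for a,b in tf(E,q):
        p=(proj(f,[a,b])-[x0,y0]+.5)*fx-.5; cv2.line(I,tuple(map(int,p[0])),tuple(map(int,p[1])),(255,0,255),1,cv2.LINE_AA)
    cv2.imwrite("pics/"+name,I)
E
python3 - <<'E'
from h import *
F=[np.load(c+".npy",allow_pickle=True).item() for c in("top","side")]
for n,E,q0 in(("case",CASE,(.547,.23,.03)),("mod",MOD,(.512,-.267,.7))):
    for fr in (F,F[:1],F[1:]): q,c=fit(fr,E,q0); print(n,q.round(4),c)
    q,c=fit(F,E,q0)
    if n=="case": overlay(F[0],E,q,"oc0.png",(165,115,345,265));overlay(F[1],E,q,"oc1.png",(265,145,435,265))
    else: overlay(F[0],E,q,"om0.png",(385,140,495,255));overlay(F[1],E,q,"om1.png",(345,290,450,400))
a=np.hstack([cv2.resize(cv2.imread("pics/"+n),(400,300)) for n in("oc0.png","oc1.png")]);b=np.hstack([cv2.resize(cv2.imread("pics/"+n),(400,300)) for n in("om0.png","om1.png")])
cv2.imwrite("pics/ov.png",np.vstack([a,b]))
E
```

```text
case [0.5395 0.2334 0.0562] -310.7722871338401
case [0.5409 0.2239 0.1076] -167.04927509761805
case [0.5257 0.1694 0.0733] -166.58391581397964
mod [ 0.512  -0.2675  0.6334] -430.03508954120775
mod [ 0.5112 -0.2677  0.6343] -203.1316174347389
mod [ 0.5141 -0.2662  0.6345] -230.61607349221478
```

View pics/ov.png

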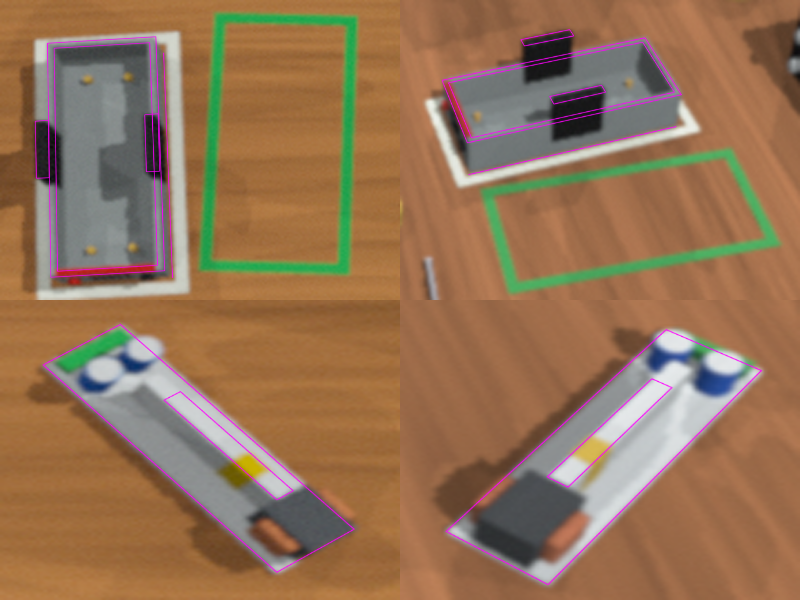

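The overlays match the case and the grey module in both views. In the crops, the grey module has the yellow band, the transformer at the near right end and the blue cylinders, so that is the one meant. Case (0.5395, 0.2334, yaw 0.056), green outline (0.567, 0.0726, yaw -0.036), module balance (0.512, -0.2675, yaw 0.633). First I'll go above the right handle.

>>> {"api": "step_arm", "payload": {"motion": [[0.618,-0.791,-0.16,0,0,0.293,0],[0.618,-0.791,-0.16,0,0,0.293,0],[0.618,-0.791,-0.16,0,0,0.293,0],[0.618,-0.791,-0.16,0,0,0.293,0],[0.618,-0.791,-0.16,0,0,0.293,0],[0.618,-0.791,-0.16,0,0,0.293,0],[0.618,-0.791,-0.16,0,0,0.293,0],[0.618,-0.791,-0.16,0,0,0.293,0],[0.618,-0.791,-0.16,0,0,0.293,0],[0.618,-0.791,-0.16,0,0,0.293,0]]}}

```text
time: 1.9
tool_pos: [0.5345, 0.194, 0.1537]
tool_rot: [0.0, -0.028, 1.0, 0.0]
contact_force: [0.1, 0.7, -0.0]
gripper_width: 0.995
```

>>> {"api": "step_arm", "payload": {"motion": [[0,0,0,0,0,0,0],[0,0,0,0,0,0,0]]}}

```text
time: 2.1
tool_pos: [0.5338, 0.1948, 0.1533]
tool_rot: [-0.0, -0.027, 1.0, 0.0]
contact_force: [0.6, 0.6, 0.7]
gripper_width: 1.004
```

>>> {"api": "step_arm", "payload": {"motion": [[0.017,-0.023,0,0,0,0,0],[0.017,-0.023,-0.08,0,0,0,0],[0.017,-0.023,-0.16,0,0,0,0],[0.017,-0.023,-0.2,0,0,0,0],[0.017,-0.023,-0.222,0,0,0,0],[0.017,-0.023,-0.222,0,0,0,0]]}}

```text
time: 2.7
tool_pos: [0.5408, 0.1847, 0.0414]
tool_rot: [-0.001, -0.029, 1.0, -0.0]
contact_force: [-0.6, 0.6, 0.5]
gripper_width: 1.003
```

```bash
python3 - <<'E'
from h import *
print(monitor.state()["tool_pos"],monitor.state()["contact_force"])
f=eyes.grab_frame("top");g=eyes.grab_frame("side")
a=cv2.resize(f["pixels"][115:265,165:345],(400,333));b=cv2.resize(g["pixels"][80:260,230:446],(400,333))
cv2.imwrite("pics/g1.png",np.hstack([a,b])[...,::-1])
E
```

```text
[0.54076551 0.184703   0.041374  ] [-0.56275342  0.64654773  0.49997019]
```

View pics/g1.png

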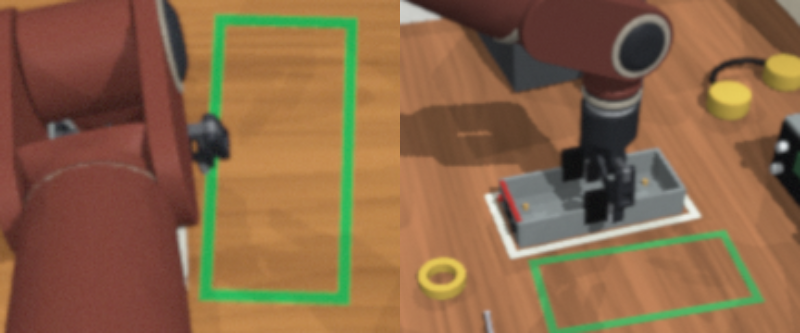

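The side view shows the fingers straddling the right handle, and there is no contact. Closing.

>>> {"api": "step_arm", "payload": {"motion": [[0,0,0,0,0,0,255],[0,0,0,0,0,0,255],[0,0,0,0,0,0,255],[0,0,0,0,0,0,255],[0,0,0,0,0,0,255],[0,0,0,0,0,0,255],[0,0,0,0,0,0,255],[0,0,0,0,0,0,255]]}}

```text
time: 3.6
tool_pos: [0.5422, 0.185, 0.0432]
tool_rot: [0.0, -0.028, 1.0, 0.001]
contact_force: [-0.1, 4.0, 3.6]
gripper_width: 0.129
```

```bash
python3 - <<'E'
from h import *
s=monitor.state();print(s["tool_pos"],s["contact_force"],s["ft_torque"],s["gripper_width"],s["joint_pos"])
g=eyes.grab_frame("side")
q=(.5395,.2334,.0562)
q2,c=fit([g],CASE,q,(.01,.01,.04));print(q2,c,fit([np.load("side.npy",allow_pickle=True).item()],CASE,q,(.01,.01,.04)))
overlay(g,CASE,q,"g2.png",(255,120,445,265))
E
```

```text
[0.54216624 0.1850358  0.04319022] [-0.14915533  3.96959971  3.61741141] [ 0.67683301  0.16013645 -0.03471233] 0.1289339939912118 [ 1.98442853e-01  1.21138975e-01  1.87451091e+00  1.25771324e-03
  1.14506950e+00 -1.42956346e+00]
[0.53939937 0.23474933 0.06180951] -154.75113221648343 (array([0.53917076, 0.23496621, 0.06538613]), np.float64(-154.16258870485183))
```

View pics/g2.png

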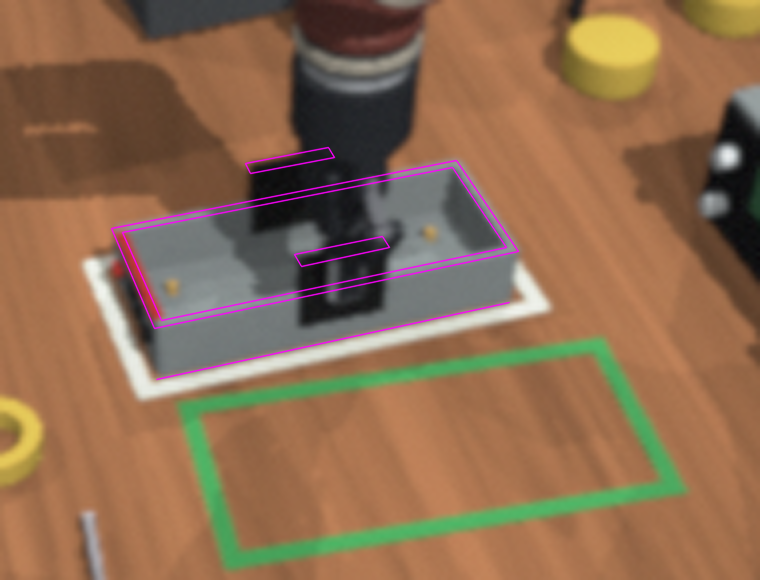

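Gripped (the opening matches 12 mm). Now sliding it gently, with the turn blended in.

>>> {"api": "step_arm", "payload": {"motion": [[0.001,-0.008,0,0,0,-0.0015,255],[0.004,-0.026,0,0,0,-0.005,255],[0.008,-0.052,0,0,0,-0.01,255],[0.012,-0.08,0,0,0,-0.0155,255],[0.0155,-0.107,0,0,0,-0.0205,255],[0.0195,-0.134,0,0,0,-0.026,255],[0.023,-0.161,0,0,0,-0.031,255],[0.027,-0.188,0,0,0,-0.036,255],[0.031,-0.215,0,0,0,-0.0415,255],[0.035,-0.242,0,0,0,-0.0465,255]]}}

```text
time: 4.65
tool_pos: [0.5596, 0.0643, 0.0432]
tool_rot: [0.0, 0.007, 1.0, 0.002]
contact_force: [-1.1, 7.9, 4.5]
gripper_width: 0.132
```

>>> {"api": "step_arm", "payload": {"motion": [[0.0035,-0.025,0,0,0,-0.005,255],[0.007,-0.048,0,0,0,-0.009,255],[0.0095,-0.066,0,0,0,-0.0125,255],[0.0112,-0.077,0,0,0,-0.0148,255],[0.0116,-0.08,0,0,0,-0.0153,255],[0.0116,-0.08,0,0,0,-0.0153,255]]}}

```text
time: 5.25
tool_pos: [0.5654, 0.0242, 0.0432]
tool_rot: [0.0, 0.018, 1.0, 0.001]
contact_force: [-0.9, 6.9, 4.6]
gripper_width: 0.13
```

```bash
python3 - <<'E'
from h import *
s=monitor.state();print(s["tool_pos"],s["tool_rot"],s["contact_force"],s["ft_torque"],s["gripper_width"])
g=eyes.grab_frame("side")
q=(.5672,.0726,-.0365)
q2,c=fit([g],CASE,q,(.01,.01,.04));print(q2,c)
overlay(g,CASE,q,"g3.png",(275,145,445,285))
E
```

```text
[0.56537834 0.02421987 0.04317538] [4.13704319e-05 1.81570034e-02 9.99834488e-01 1.14801642e-03] [-0.904687    6.91078744  4.61172173] [1.01059589 0.13928391 0.03630039] 0.13004920217561028
[ 0.56781113  0.07564079 -0.02556471] -144.25776893958172
```

View pics/g3.png

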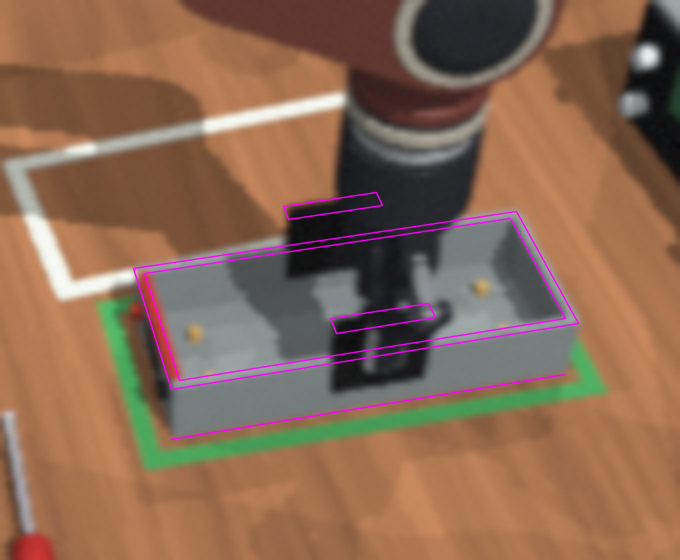

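The case is inside the tape. Releasing and lifting clear, then I'll check from above.

>>> {"api": "step_arm", "payload": {"motion": [[0,0,0,0,0,0,0],[0,0,0,0,0,0,0],[0,0,0,0,0,0,0],[0,0,0,0,0,0,0],[0,0,0,0,0,0,0],[0,0,0.08,0,0,0,0],[0,0,0.16,0,0,0,0],[0,0,0.24,0,0,0,0],[0,-0.08,0.26,0,0,0.04,0],[0,-0.18,0.26,0,0,0.12,0]]}}

```text
time: 6.3
tool_pos: [0.5672, -0.0667, 0.1767]
tool_rot: [0.003, -0.076, 0.997, -0.001]
contact_force: [0.0, -0.2, -0.1]
gripper_width: 1.001
```

>>> {"api": "step_arm", "payload": {"motion": [[-0.02,-0.1,0,0,0,0.08,0],[-0.04,-0.2,0,0,0,0.15,0],[-0.06,-0.3,0,0,0,0.22,0],[-0.08,-0.36,0,0,0,0.3,0],[-0.09,-0.38,0,0,0,0.33,0],[-0.09,-0.38,0,0,0,0.33,0]]}}

```text
time: 6.9
tool_pos: [0.5194, -0.2584, 0.1725]
tool_rot: [-0.0, -0.312, 0.95, -0.0]
contact_force: [0.3, 0.0, 0.8]
gripper_width: 1.0
```

```bash
python3 - <<'E'
from h import *
s=monitor.state();print(s["tool_pos"],s["tool_rot"],s["gripper_width"])
F=[eyes.grab_frame(c) for c in("top","side")]
for c,f in zip("ts",F):np.save(c+"2.npy",f,allow_pickle=True)
q=(.5672,.0726,-.0365)
for fr in(F,F[:1],F[1:]):print(fit(fr,CASE,q,(.01,.01,.05)))
m=(.512,-.2675,.6334);print(fit(F[1:],MOD,m,(.005,.005,.02)))
overlay(F[0],CASE,q,"a.png",(230,110,340,260));overlay(F[1],CASE,q,"b.png",(285,170,435,270))
a=cv2.imread("pics/a.png");b=cv2.imread("pics/b.png");a=cv2.resize(a,(350,480));b=cv2.resize(b,(450,300));o=np.zeros((480,800,3),np.uint8);o[:,:350]=a;o[:300,350:]=b;cv2.imwrite("pics/g4.png",o)
save(F[0],"top4.png")
E
```

```text
[ 0.51943103 -0.25844117  0.17254611] [-1.47361809e-04 -3.12490798e-01  9.49920774e-01 -5.39074629e-05] 1.000362752644395
(array([ 0.5685004 ,  0.06984817, -0.08385782]), np.float64(-309.99644172166734))
(array([0.56831485, 0.06997922, 0.00461318]), np.float64(-179.51314415662927))
(array([ 0.53577712,  0.05880007, -0.23140258]), np.float64(-142.72618775974985))
(array([ 0.5139066 , -0.26648473,  0.6350964 ]), np.float64(-249.61172589916868))
```

View pics/g4.png

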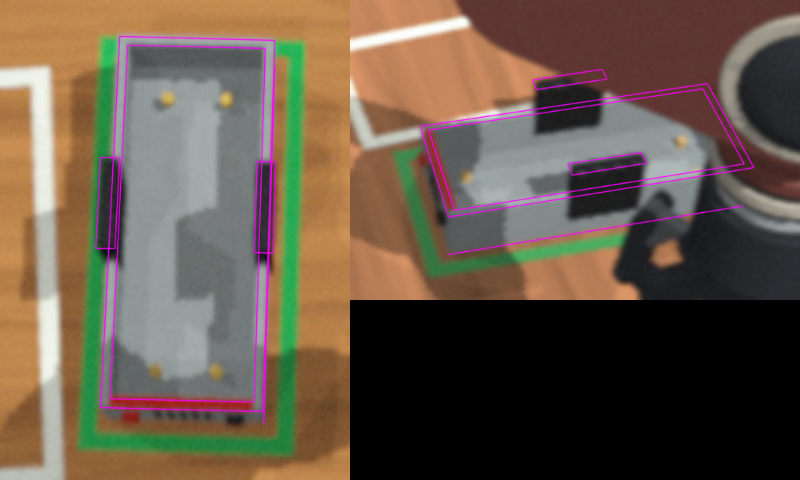

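View pics/top4.png

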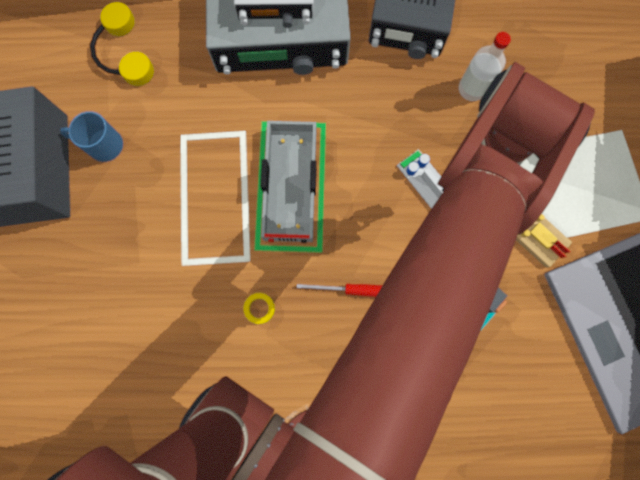

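```bash
python3 - <<'E'
from h import *
for c,(x0,y0,x1,y1) in(("top",(385,140,495,255)),("side",(345,290,450,400))):
    f=np.load(c+".npy",allow_pickle=True).item()
    h=cv2.cvtColor(f["pixels"],cv2.COLOR_RGB2HSV); m=cv2.inRange(h,(20,110,150),(32,255,255));M=np.zeros_like(m);M[y0:y1,x0:x1]=m[y0:y1,x0:x1]
    p=np.argwhere(M)[:,::-1];print(c,len(p),p.mean(0),atz(f,p.mean(0),.044),proj(f,[.512,-.2675,.044]))
E
```

```text
top 50 [453.22 203.18] [ 0.51116748 -0.26679705  0.044     ] [[453.53297147 202.78803706]]
side 65 [395.32307692 345.98461538] [ 0.51240353 -0.27003598  0.044     ] [[394.61512176 344.86975846]]
```

The yellow band agrees with the model fit to within 1–3 mm. Descending on it.

>>> {"api": "step_arm", "payload": {"motion": [[-0.015,-0.017,-0.06,0,0,0,0],[-0.015,-0.017,-0.14,0,0,0,0],[-0.015,-0.017,-0.21,0,0,0,0],[-0.015,-0.017,-0.26,0,0,0,0],[-0.015,-0.017,-0.3,0,0,0,0],[-0.015,-0.017,-0.32,0,0,0,0],[-0.015,-0.017,-0.32,0,0,0,0]]}}

```text
time: 7.7
tool_pos: [0.5121, -0.2635, 0.0111]
tool_rot: [-0.001, -0.315, 0.949, 0.001]
contact_force: [0.2, -0.4, -0.5]
gripper_width: 1.002
```

```bash
python3 - <<'E'
from h import *
s=monitor.state();print(s["tool_pos"],s["tool_rot"],s["contact_force"])
f=eyes.grab_frame("side")
overlay(f,MOD,(.512,-.2675,.634),"g5.png",(330,240,470,400),4)
E
```

```text
[ 0.51205294 -0.26351796  0.01105101] [-9.46943074e-04 -3.14581518e-01  9.49229055e-01  1.33135227e-03] [ 0.20303918 -0.41689525 -0.49869477]
```

View pics/g5.png

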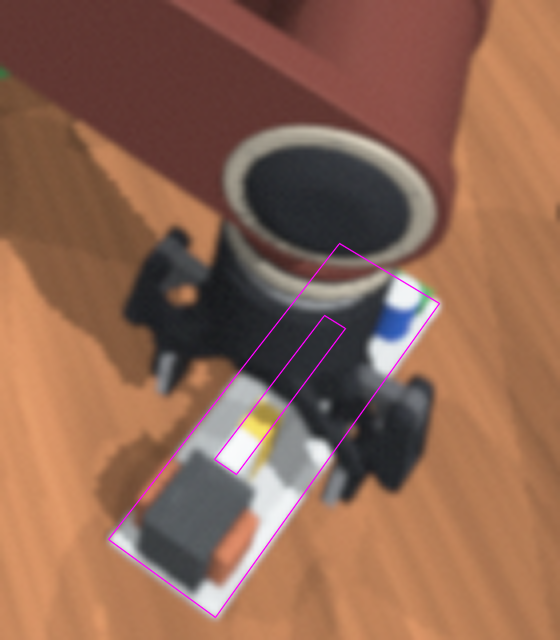

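The fingers straddle the rib at the band. I'll trim 3 mm in y, then close.

>>> {"api": "step_arm", "payload": {"motion": [[0,-0.006,0,0,0,0,0],[0,-0.006,0,0,0,0,0],[0,-0.006,0,0,0,0,255],[0,-0.006,0,0,0,0,255],[0,-0.006,0,0,0,0,255],[0,-0.006,0,0,0,0,255],[0,-0.006,0,0,0,0,255],[0,-0.006,0,0,0,0,255],[0,-0.006,0,0,0,0,255],[0,-0.006,0,0,0,0,255]]}}

```text
time: 8.75
tool_pos: [0.5126, -0.268, 0.0127]
tool_rot: [-0.0, -0.314, 0.949, 0.0]
contact_force: [-2.5, 2.1, 2.9]
gripper_width: 0.129
```

```bash
python3 - <<'E'
from h import *
s=monitor.state();print(s["tool_pos"],s["tool_rot"],s["contact_force"],s["ft_torque"],s["gripper_width"])
E
```

```text
[ 0.51259287 -0.2680129   0.01274298] [-1.34599694e-04 -3.14093338e-01  9.49392063e-01  2.58716787e-04] [-2.4669668   2.10124024  2.8726327 ] [ 0.22590055  0.29279738 -0.0355722 ] 0.12877158643594008
```

>>> {"api": "step_arm", "payload": {"motion": [[0,0,0.01,0,0,0,255],[0,0,0.03,0,0,0,255],[0,0,0.06,0,0,0,255],[0,0,0.09,0,0,0,255],[0,0,0.12,0,0,0,255],[0,0,0.15,0,0,0,255],[0,0,0.18,0,0,0,255],[0,0,0.2,0,0,0,255],[0,0,0.2,0,0,0,255],[0,0,0.2,0,0,0,255]]}}

```text
time: 9.75
tool_pos: [0.5126, -0.2681, 0.1126]
tool_rot: [-0.0, -0.314, 0.949, 0.0]
contact_force: [0.1, -0.2, -7.1]
gripper_width: 0.135
```

```bash
python3 - <<'E'
from h import *
s=monitor.state();print(s["tool_pos"],s["tool_rot"],s["contact_force"],s["ft_torque"],s["gripper_width"])
f=eyes.grab_frame("side")
overlay(f,MOD,(.512,-.2675,.634,.1),"g6.png",(320,180,480,340),3.7)
E
```

```text
[ 0.51258503 -0.26811924  0.11260821] [-4.94763597e-05 -3.14085258e-01  9.49394779e-01  4.80014235e-05] [ 0.09079512 -0.17357704 -7.14656445] [-0.0338524  -0.04223211  0.00583405] 0.13456960521943293
```

View pics/g6.png

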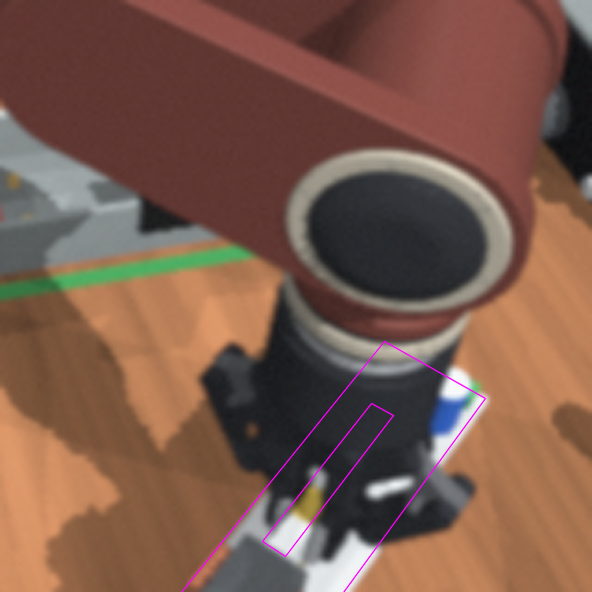

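```bash
python3 - <<'E'
from h import *
f=np.load("t2.npy",allow_pickle=True).item()
# wall rim: grey; segment black lugs & brass posts & red stripe, fit by centroids against the first picture's known pose
f0=np.load("top.npy",allow_pickle=True).item()
def pts(f,crop):
    x0,y0,x1,y1=crop; h=cv2.cvtColor(f["pixels"],cv2.COLOR_RGB2HSV)
    o={}
    for n,lo,hi in(("brass",(14,90,110),(26,255,255)),("black",(0,0,0),(180,120,38)),("red",(0,190,140),(6,255,255))):
        m=cv2.inRange(h,lo,hi)[y0:y1,x0:x1]
        k,l,st,c=cv2.connectedComponentsWithStats(m)
        o[n]=[(st[i,4],(c[i]+[x0,y0]).round(1)) for i in range(1,k) if st[i,4]>5]
    return o
print(pts(f0,(190,138,242,260)));print(pts(f,(262,125,320,246)))
for w in(1,):
  for q0 in((.5672,.0726,-.0365),(.569,.0735,-.03),(.566,.072,-.045)):
    print(fit([f],CASE,q0,(.004,.004,.012)))
E
```

```text
{'brass': [(np.int32(13), array([222.3, 152.9])), (np.int32(13), array([204.4, 154.4])), (np.int32(11), array([240., 179.])), (np.int32(7), array([240.3, 203.3])), (np.int32(14), array([240.9, 219.1])), (np.int32(13), array([224.4, 238.4])), (np.int32(12), array([205.6, 239.8])), (np.int32(10), array([238.6, 253.9])), (np.int32(7), array([190.7, 257. ])), (np.int32(6), array([219.5, 256. ]))], 'black': [(np.int32(179), array([234.5, 188.6])), (np.int32(46), array([190.5, 194.8]))], 'red': [(np.int32(95), array([212.3, 249.9])), (np.int32(9), array([198.4, 255.3]))]}
{'brass': [(np.int32(272), array([316.7, 177.3])), (np.int32(11), array([282.4, 140.5])), (np.int32(14), array([300.9, 140.7])), (np.int32(9), array([278.1, 225.7])), (np.int32(13), array([297.6, 225.6])), (np.int32(142), array([289.6, 243.3]))], 'black': [(np.int32(51), array([266. , 179.5])), (np.int32(11), array([312.5, 189.4]))], 'red': [(np.int32(63), array([284.5, 235.6]))]}
(array([ 0.56829483,  0.07281992, -0.03964549]), np.float64(-184.60004237101322))
(array([ 0.56835943,  0.07282125, -0.03973067]), np.float64(-184.59616162134859))
(array([0.56834656, 0.06995085, 0.00384848]), np.float64(-179.48209475077272))
```

The case sits at (0.5683, 0.0728, -0.040), about 1 mm and 0.003 rad from the outline centre. The module lifts level: 7 N with almost no moment. Carrying it over.

>>> {"api": "step_arm", "payload": {"motion": [[0.001,0.01,0.004,0,0,-0.007,255],[0.002,0.035,0.01,0,0,-0.023,255],[0.005,0.075,0.015,0,0,-0.05,255],[0.008,0.115,0.02,0,0,-0.077,255],[0.01,0.155,0.02,0,0,-0.104,255],[0.013,0.195,0.02,0,0,-0.13,255],[0.015,0.235,0.02,0,0,-0.157,255],[0.018,0.275,0.02,0,0,-0.183,255],[0.021,0.315,0.02,0,0,-0.21,255],[0.023,0.355,0.02,0,0,-0.236,255]]}}

```text
time: 10.8
tool_pos: [0.5237, -0.0893, 0.1219]
tool_rot: [-0.001, -0.141, 0.99, 0.0]
contact_force: [0.6, -0.8, -6.5]
gripper_width: 0.135
```

>>> {"api": "step_arm", "payload": {"motion": [[0.002,0.04,0,0,0,-0.025,255],[0.005,0.08,0,0,0,-0.052,255],[0.008,0.12,0,0,0,-0.079,255],[0.011,0.16,0,0,0,-0.105,255],[0.014,0.2,0,0,0,-0.13,255],[0.017,0.24,0,0,0,-0.155,255],[0.019,0.275,0,0,0,-0.178,255],[0.021,0.305,-0.005,0,0,-0.197,255],[0.022,0.322,-0.012,0,0,-0.208,255],[0.022,0.329,-0.02,0,0,-0.212,255]]}}

```text
time: 11.8
tool_pos: [0.5347, 0.0749, 0.1119]
tool_rot: [-0.001, 0.016, 1.0, 0.0]
contact_force: [-0.5, 0.6, -6.8]
gripper_width: 0.133
```

>>> {"api": "step_arm", "payload": {"motion": [[0,0,0,0,0,0,255],[0,0,0,0,0,0,255],[0,0,0,0,0,0,255]]}}

```text
time: 12.1
tool_pos: [0.5353, 0.0734, 0.1127]
tool_rot: [0.0, 0.017, 1.0, -0.0]
contact_force: [0.9, -0.2, -6.1]
gripper_width: 0.13
```

```bash
python3 - <<'E'
from h import *
s=monitor.state();print(s["tool_pos"],s["tool_rot"],s["contact_force"],s["ft_torque"],s["gripper_width"])
n=s["tool_rot"];print("yaw",2*np.arctan2(n[2],n[1])-np.pi)
F=[eyes.grab_frame(c) for c in("top","side")]
for c,f in zip("ts",F):np.save(c+"3.npy",f,allow_pickle=True)
save(F[0],"top5.png")
yaw=2*np.arctan2(n[2],n[1])-np.pi
overlay(F[1],np.concatenate([MOD]),(s["tool_pos"][0],s["tool_pos"][1],yaw,s["tool_pos"][2]-.0127),"g7.png",(260,110,460,260),4)
E
```

```text
[0.53525894 0.07336083 0.11271148] [ 2.58552038e-05  1.67835375e-02  9.99859143e-01 -8.06403817e-05] [ 0.85206669 -0.15824884 -6.13004004] [-0.00642676  0.05325444  0.01699944] 0.12965353641598232
yaw -0.033568651251409065
```

View pics/g7.png

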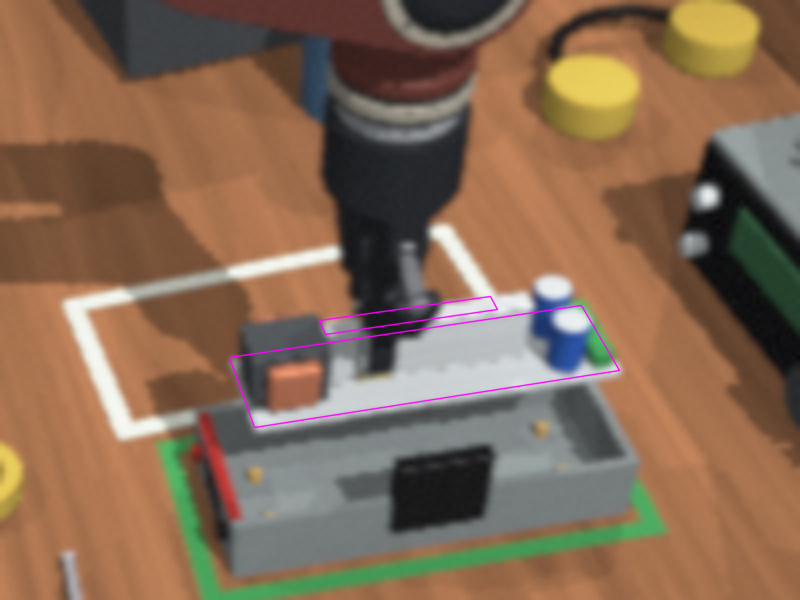

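View pics/top5.png

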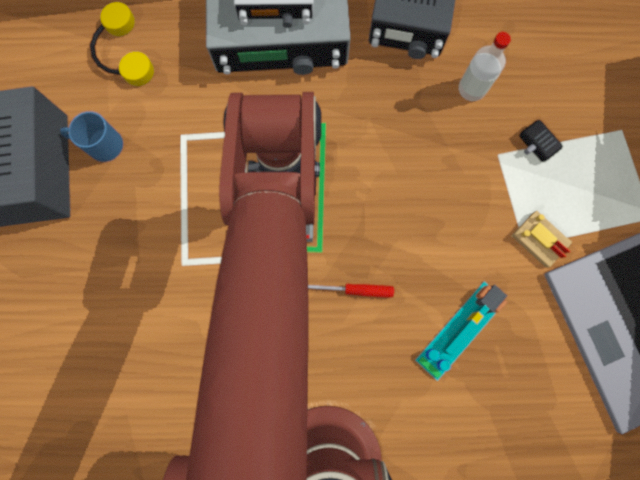

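The side view shows the module held over the case, with the transformer at the red-stripe end. The plate's left end may sit a few pixels off the level overlay, so I'll check the tilt.

```bash
cat >> h.py <<'E'
def tiltov(f,q,pitch,roll,name,crop,fx):
    from scipy.spatial.transform import Rotation as Ro
    R=Ro.from_euler("ZYX",[q[2],pitch,roll]).as_matrix(); x0,y0,x1,y1=crop
    I=cv2.cvtColor(f["pixels"],cv2.COLOR_RGB2BGR);I=cv2.resize(I[y0:y1,x0:x1],None,fx=fx,fy=fx,interpolation=2)
    for a,b in np.array(MOD)-[0,0,.03]:
        p=(proj(f,[R@a+[q[0],q[1],q[3]+.03],R@b+[q[0],q[1],q[3]+.03]])-[x0,y0]+.5)*fx-.5
        cv2.line(I,tuple(map(int,p[0])),tuple(map(int,p[1])),(255,0,255),1,cv2.LINE_AA)
    cv2.imwrite("pics/"+name,I)
E
python3 - <<'E'
from h import *
f=np.load("s3.npy",allow_pickle=True).item()
q=(.5353,.0734,-.0336,.1)
for i,p in enumerate((0,.03,)): tiltov(f,q,p,0,f"p{i}.png",(310,170,420,225),7)
cv2.imwrite("pics/g8.png",np.vstack([cv2.resize(cv2.imread(f"pics/p{i}.png"),(600,300)) for i in(0,1)]))
E
```

```text
(no output)
```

View pics/g8.png

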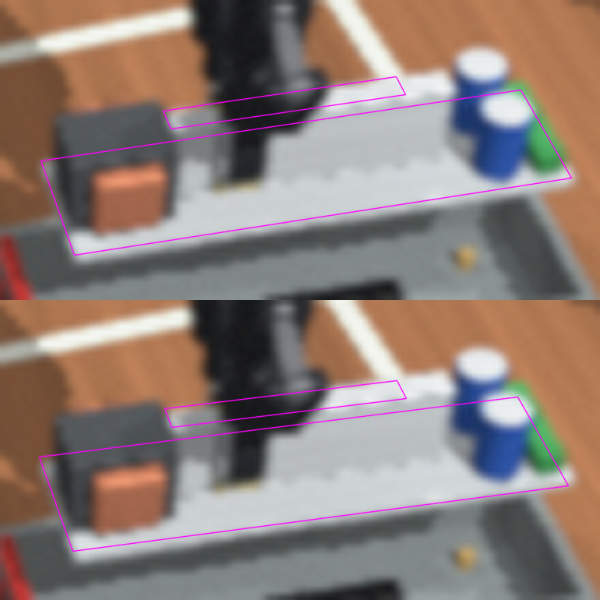

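The level overlay (top panel) fits the plate at both ends within about a pixel, and the pitched one doesn't, so the module is level. Handing in.

```bash
python3 - <<'E'
from h import *
f=np.load("s3.npy",allow_pickle=True).item()
print(greenfit(f)[0])
s=monitor.state();print(s["time"],s["tool_pos"],s["contact_force"],s["gripper_width"])
print(manip.job_done())
E
```

```text
[ 0.56774253  0.07307878 -0.03548276]
12.2 [0.53539405 0.07339376 0.11288917] [ 0.25745583  0.04156399 -7.40527828] 0.12769930763200785
the job is handed in; nothing more can be done
None
```

I slid the case into the green outline by its right handle. I then picked up the grey module at its yellow band and handed the job in at 12.2 s, still holding it over the case. The transformer is over the red-stripe end, and the turquoise look-alike was left alone.

- **Case in the outline:** the overhead view with the arm clear put the case about 1 mm and 0.003 rad from the outline's centre. Some case fits disagreed: the side view was partly hidden by the arm, and other starting points settled on wrong answers. I used the best-scoring top fit, which also matched the picture.
- **Module over the case:** the side-view overlay shows it level and within about 1 mm of centre. Its yaw differs from the case's by about 0.006 rad. Its underside is about 10 cm above the table, which is 5.5 cm above the case rim and 2.5 cm above the handles.
- **Grip:** steady at about 7 N load, with almost no moment at the wrist.
- **Not checked:** the arm hid the module in the final top view, so its centring rests on the side view and the arm's measured pose. The case was not fitted again after the module was carried over it.

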